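Find the mill's loose hold-down bolt and hold its cover open

TASK

One of the three hold-down bolts of the lab mill has shaken loose. Give the covers a blast from the air duster (press its nozzle cap down, let it up), then tap the lug of every cover sideways with the fingers, from the robot's left to its right, pushing far enough that the cover on the loose bolt swings clearly askew. Take that cover's lug without straightening it, lift its cap at least 60 degrees open and finish while still holding it there for a colleague's spanner; keep the tight bolts' caps shut and leave the other things where they are.

Things in the scene. Friction and masses are not known exactly. Their poses are not given: they have to be found in the camera images.
- nozzle (a joint): push-down nozzle cap of the air duster: 0 = up, 0.006 m = fully down. A spring pushes it back up: about 1.2 N starts it, 5 N takes it fully down, then it stops hard
- nozzle_top (a point): middle of the flat top (25 mm wide) of the white nozzle cap, which caps a 52 mm wide upright aluminium spray can fixed in a dark steel bench holder to the right of the bed; at rest about 197 mm above the bench. A thin 60 mm straw points from its side towards the covers
- bed: grey flat-topped machine bed screwed to the bench, top 45 mm up, x -90 to +150 mm, y -190 to +500 mm. Origin on the bench under the middle bolt; x points away from the robot, y along the row to the robot's left. Bolts stand at x 0, y +120 (left), 0 (middle), -120 mm (right). The mill, 622 mm tall, stands on it from y +305 mm on, flush with the bed's front or 45 mm over it higher up
- cup_left (a joint): swivel of the left cover about the upright bolt axis, rad; 0 = straight (lug towards bed -x), positive anticlockwise from above. Clamped under the bolt head: on a tight bolt it gives at most about 0.04 rad; on the loose one a sideways push of 1 to 2 N on the lug swings it, up to 0.5 rad either way, and it stays there
- lid_left (a joint): hinge of the left cover's cap, rad: 0 = shut, 1.57 = upright, stop at 1.8. The level hinge line lies 30 mm behind the bolt axis (74 mm behind the lug's origin, 22 mm below it), so the cap swings up and away from the robot; a spring (about 0.05 N m) and its weight shut it when let go
- lug_left: upright pull lug on the left cap, grey plastic, 10 mm thick (y), 16 long (x, points to the hinge), 26 tall (z). Origin at its centre: 44 mm before the bolt axis, 73 mm above the bench when shut. It stands on an 18 mm wide tongue (top 13 mm below the origin) of a round cap 49 mm wide, cap top 72 mm above the bench
- cup_middle (a joint): swivel of the middle cover about the upright bolt axis, rad; 0 = straight (lug towards bed -x), positive anticlockwise from above. Clamped under the bolt head: on a tight bolt it gives at most about 0.04 rad; on the loose one a sideways push of 1 to 2 N on the lug swings it, up to 0.5 rad either way, and it stays there
- lid_middle (a joint): hinge of the middle cover's cap, rad: 0 = shut, 1.57 = upright, stop at 1.8. The level hinge line lies 30 mm behind the bolt axis (74 mm behind the lug's origin, 22 mm below it), so the cap swings up and away from the robot; a spring (about 0.05 N m) and its weight shut it when let go
- lug_middle: upright pull lug on the middle cap, grey plastic, 10 mm thick (y), 16 long (x, points to the hinge), 26 tall (z). Origin at its centre: 44 mm before the bolt axis, 73 mm above the bench when shut. It stands on an 18 mm wide tongue (top 13 mm below the origin) of a round cap 49 mm wide, cap top 72 mm above the bench
- cup_right (a joint): swivel of the right cover about the upright bolt axis, rad; 0 = straight (lug towards bed -x), positive anticlockwise from above. Clamped under the bolt head: on a tight bolt it gives at most about 0.04 rad; on the loose one a sideways push of 1 to 2 N on the lug swings it, up to 0.5 rad either way, and it stays there
- lid_right (a joint): hinge of the right cover's cap, rad: 0 = shut, 1.57 = upright, stop at 1.8. The level hinge line lies 30 mm behind the bolt axis (74 mm behind the lug's origin, 22 mm below it), so the cap swings up and away from the robot; a spring (about 0.05 N m) and its weight shut it when let go
- lug_right: upright pull lug on the right cap, grey plastic, 10 mm thick (y), 16 long (x, points to the hinge), 26 tall (z). Origin at its centre: 44 mm before the bolt axis, 73 mm above the bench when shut. It stands on an 18 mm wide tongue (top 13 mm below the origin) of a round cap 49 mm wide, cap top 72 mm above the bench
- spanner: combination spanner, steel, 190 mm long, lying flat on the back of the bed behind the covers; a bystander (origin: centre of its underside or of its length)
- tube: empty white plastic sample tube, 30 mm wide, 62 mm tall, standing on the back of the bed; a bystander (origin: centre of its underside or of its length)
- blue_cap_bottle: clear glass bottle with a blue cap, 70 mm wide, 145 mm tall, standing on the bench in front of the mill; a bystander (origin: centre of its underside or of its length)
- beaker: small glass beaker, 64 mm wide, 75 mm tall, on the bench in front of the bed; a bystander (origin: centre of its underside or of its length)
- brush: cleaning brush, 180 mm long, lying on the bench in front of the bed; a bystander (origin: centre of its underside or of its length)
- amber_bottle: brown glass reagent bottle, 110 mm wide, 220 mm tall, to the right; a bystander (origin: centre of its underside or of its length)
Mind the look-alikes: they are no part of the job. What is shaped like the part that bears nozzle but green is not meant.

How it is judged:
By the outcome, as a careful person would: the job done as asked, in the order asked, and still so for the second after the job is handed in, while the arm keeps its last pose, push and grip.
It also fails if it takes over 64 s, if anything falls off the work surface, if the arm or the gripper's body presses on something with over 40 N, if the wrist force passes 120 N, or if a joint passes its speed limit or range.

ROBOT

A 6-joint arm with a two-finger parallel gripper is mounted at the origin on the work surface. World frame = base frame: x ahead of the robot, y to its left, z up, the work surface at z = 0. Lengths are in m, angles in rad, forces in N, time in s.
With the tool pointing down it reaches from about 0.325 to 0.9 m from the base axis. Payload 6.1 kg.
Tool frame: the origin (TCP) lies between the finger pads; the fingertips stand 11 mm ahead of it and the grasp point (between the pads) lies 8 mm behind it (r.tip_reach is the distance from the TCP to the fingertips, in m); z points along the fingers, y is the direction in which the jaws open and shut (so a half turn about z gives the same grasp; the last joint's range is limited). The gripper opens to 87 mm and grips with 3 to 60 N. Pads are 19 mm wide; open, the fingers measure 117 mm over their backs; the gripper's body (75 mm by 190 mm) begins 51 mm behind the grasp point.
Start: joints at [1.085, 0.22, 1.526, -0, 1.395, -0.126], TCP at [0.22, 0.585, 0.234] pointing down, gripper open.
Joint ranges: [-2.98, 2.98], [-0.91, 2.08], [0.09, 2.57], [-1.24, 4.39], [0.2, 2.65], [-2.68, 2.68]. Speed limits (rad/s): [2.57, 2.57, 3.01, 3.14, 3.14, 3.14].

INTERFACE

Orientations are given as a rotation vector (axis times angle).
In Python, from bench import r gives the robot as it stands. The module is installed in compiled form; this text tells all that it offers.
- The arm moves only by the tool step_arm, never from a script. Its argument "targets" is a list of rows, each a list of 5 numbers: the opening, from -1 (shut) to 1 (fully open), then the shift along the tool's x, y, z in m, then the turn about the tool's z in degrees. A call has 1 to 8 rows; each row shifts and turns the commanded pose from where the row before left it, along the tool's axes as they then stand; what a row does not reach is not made up. A row lasts 1/10 s, in which the tool goes at most 50 mm and 8.59 degrees, less where a joint would pass 70% of its speed; a pose out of reach is approached as far as the arm can. A call is refused whole if a number of a shift passes 0.05 or a number of a turn 8.59, either way. A call with a gripper value outside its range is refused whole. The fingers move at their own pace and stop on an object; "squeeze" is the grip in N (left out, the last holds). Time passes only in rows, so rows that do not move let the fingers close. It gives the time, the measured TCP pose, the force and the opening at its end, in the units of the state.
- r.observe(): the state, without advancing time (a new reading comes with each control period).
- r.read_camera(name): name is "scene" or "top" or "wrist"; returns a dict with "img" (420x560x3 uint8, red, green, blue), "fov_y" (degrees; the focal length in pixels is half the picture's height over the tangent of half this angle, whatever the lens; pixels are square), "cx", "cy" (the principal point, pixels), "pose" (4x4, takes a point from camera to world coordinates). Camera axes: x right, y up, looking along -z (the intrinsics and any distortion apply to the point x, -y, -z); pixel columns grow to the right and rows downward; lengths in m; the calibration is good to about 2 mm. A picture is of the moment at which its call begins. There is no depth.
- r.finish_job(): hands the job in, once; it reports no verdict.
The state is a dict: "t": time; "joint_pos": joint angles; "dq": joint speeds; "joint_torque": joint torques, N m; "tcp_pos": TCP position; "eef_rot": TCP orientation; "ft_force": force on the tool from outside, world axes, zero at the start; "torque": the same for the moment, N m; "width": finger opening in m.
Only numpy, scipy, OpenCV 4.12 (cv2) and the standard library are available. Lean on these libraries where they do the work, as an engineer would, in place of code of your own. Each camera call takes 0.05 s, during which the arm holds its last target.

## Working session

There is one attempt and no reset: what is moved stays moved. The work goes in short steps, Python scripts to look and compute and a tool call to move; the robot and the scene stay as the last step left them, time stands still between calls to the robot, and variables do not carry over. Pictures are saved under pics/ and viewed, and the job is handed in when it is done.

Besides the shell and the picture viewer there is one more tool, called after "Emit:" by a JSON object that holds its "fn" and its "kwargs", one argument or row to a line. step_arm: Moves the arm, as the interface text tells. Its arguments: {"type":"object","properties":{"targets":{"type":"array","items":{"type":"array","items":{"type":"number"}}},"squeeze":{"type":"number"}},"required":["targets"]}

```bash
mkdir -p pics; ls; cat > h.py <<'E'
import numpy as np, cv2
from bench import r
def snap(n,f):
    c=r.read_camera(n); cv2.imwrite('pics/'+f,c['img'][:,:,::-1]); np.savez('pics/'+f+'.npz',**{k:np.array(v) for k,v in c.items()}); return c
E
python3 - <<'E'
from h import *
for n in ['scene','top','wrist']:
    c=snap(n,n+'0.png'); print(n,{k:v for k,v in c.items() if k!='img'})
s=r.observe(); print(s, r.tip_reach)
E
```

```text
pics
scene {'fov_y': 54.01572499329158, 'cx': 277.0647522928103, 'cy': 211.1390550974897, 'pose': array([[-0.51609065, -0.61199648,  0.5992585 ,  1.28138102],
       [ 0.85648249, -0.36105559,  0.36888563,  0.37925585],
       [-0.00939108,  0.70363284,  0.71050168,  0.9776518 ],
       [ 0.        ,  0.        ,  0.        ,  1.        ]])}
top {'fov_y': 54.72165087171637, 'cx': 272.3239416860178, 'cy': 209.3033513187593, 'pose': array([[-0.03183121,  0.96815343, -0.24832581,  0.27077706],
       [-0.99947482, -0.03234149,  0.00202545, -0.05752027],
       [-0.00607028,  0.24825986,  0.96867445,  1.25828991],
       [ 0.        ,  0.        ,  0.        ,  1.        ]])}
wrist {'fov_y': 66.21892073769487, 'cx': 275.9096646415516, 'cy': 207.17090678806682, 'pose': array([[ 0.35217681, -0.89790049, -0.26409507,  0.14776162],
       [ 0.93593289,  0.33754705,  0.100457  ,  0.61176804],
       [-0.00105587, -0.28255389,  0.95925085,  0.3817238 ],
       [ 0.        ,  0.        ,  0.        ,  1.        ]])}
{'t': 0.15, 'joint_pos': array([ 1.08489202e+00,  2.21033638e-01,  1.52737111e+00, -4.62878876e-05,
        1.39471652e+00, -1.26116016e-01]), 'dq': array([ 0.00076407, -0.00153168, -0.00073682,  0.00072031, -0.00218094,
        0.00124824]), 'joint_torque': array([ 3.90844625e-04, -4.95190215e+01, -3.87885690e+01,  7.01555307e-02,
        5.31349937e-02, -5.07775906e-05]), 'tcp_pos': array([0.21984965, 0.58454562, 0.23268351]), 'eef_rot': array([-5.62023459e-01, -3.09048676e+00,  2.31084805e-03]), 'ft_force': array([ 0.68763828, -0.44606623, -1.15769864]), 'torque': array([ 0.03329558,  0.00918838, -0.06319375]), 'width': 0.08710233600490294} 0.011
```

View pics/scene0.png

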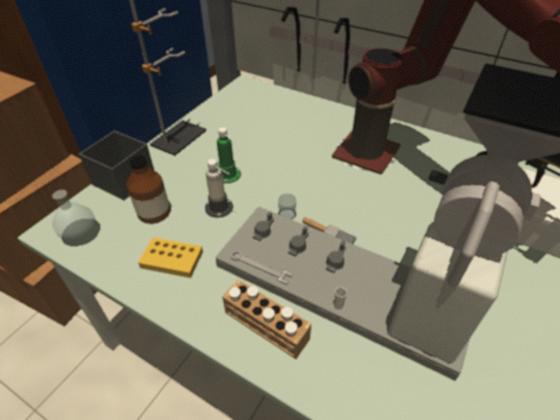

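View pics/top0.png

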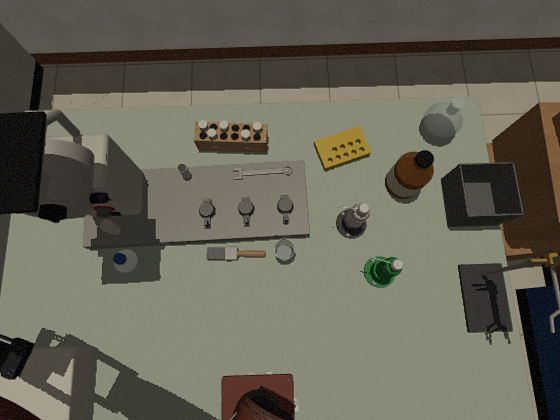

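View pics/wrist0.png

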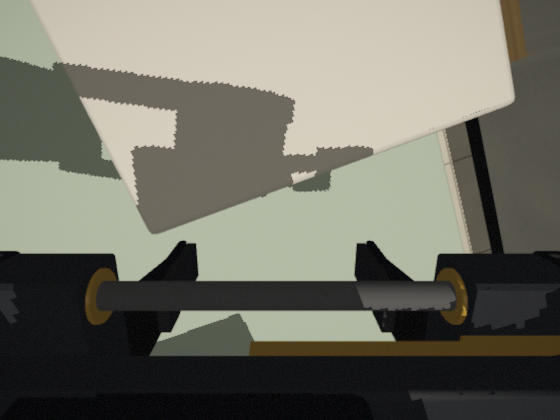

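```bash
python3 - <<'E'
import cv2
t=cv2.imread('pics/top0.png'); s=cv2.imread('pics/scene0.png')
a=cv2.resize(t[185:265,180:320],None,fx=5.6,fy=5.6,interpolation=2)[:448,:784]
cv2.imwrite('pics/c1.png',a)
b=cv2.resize(t[190:290,320:420],None,fx=4,fy=4,interpolation=2)
c=cv2.resize(s[120:220,180:280],None,fx=4,fy=4,interpolation=2)
cv2.imwrite('pics/c2.png',cv2.hconcat([b,c]))
d=cv2.resize(s[190:290,220:360],None,fx=5.6,fy=5.6,interpolation=2)
cv2.imwrite('pics/c3.png',d)
E
```

```text
(no output)
```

View pics/c1.png

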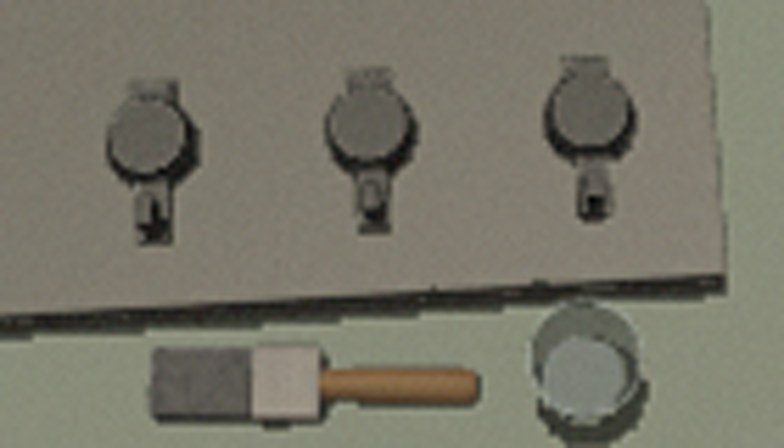

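View pics/c2.png

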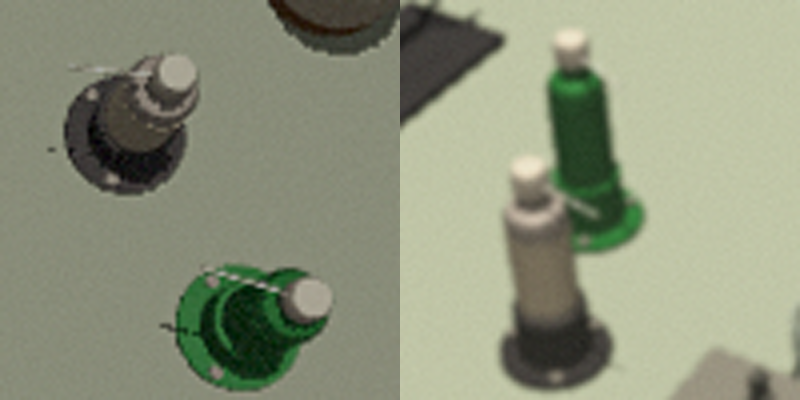

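View pics/c3.png

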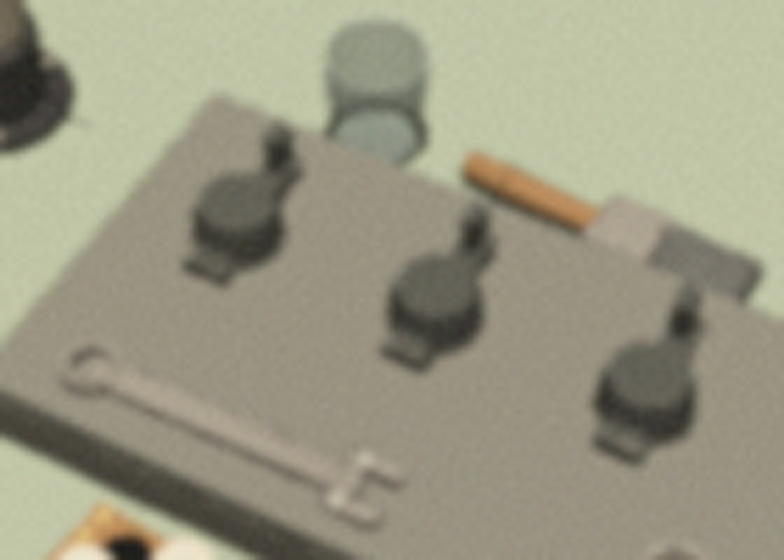

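```bash
cat >> h.py <<'E'
def ray(c,u,v):
    P=np.array(c['pose']); f=c['img'].shape[0]/2/np.tan(np.radians(float(c['fov_y']))/2)
    d=P[:3,:3]@np.array([(u-float(c['cx']))/f,-(v-float(c['cy']))/f,-1.]); return P[:3,3],d/np.linalg.norm(d)
def onz(c,u,v,z):
    o,d=ray(c,u,v); return o+d*(z-o[2])/d[2]
def tri(*a):
    A=np.zeros((3,3));b=np.zeros(3)
    for o,d in a:
        M=np.eye(3)-np.outer(d,d);A+=M;b+=M@o
    return np.linalg.solve(A,b)
def proj(c,p):
    P=np.array(c['pose']);f=c['img'].shape[0]/2/np.tan(np.radians(float(c['fov_y']))/2)
    q=P[:3,:3].T@(np.array(p)-P[:3,3]);return float(c['cx'])-f*q[0]/q[2],float(c['cy'])+f*q[1]/q[2]
E
python3 - <<'E'
from h import *
np.set_printoptions(precision=4,suppress=True)
t=np.load('pics/top0.png.npz');s=np.load('pics/scene0.png.npz')
print('noz',onz(t,364.5,208.2,.197),onz(s,212,160.5,.197),tri(ray(t,364.5,208.2),ray(s,212,160.5)))
print('green',onz(t,397,265,.197))
T=[onz(t,*p,.072)for p in[(206.4,209.1),(245.2,207.3),(285.4,205.2)]]
S=[onz(s,*p,.072)for p in[(336.1,258.2),(298,243.2),(262.9,228.4)]]
for a,b in zip(T,S):print(a,b)
P=(np.array(T)+np.array(S))/2
m=P.mean(0);y=P[0]-P[2];yaw=np.arctan2(-y[0],y[1]);print(m,np.degrees(yaw),np.linalg.norm(y))
R=np.array([[np.cos(yaw),-np.sin(yaw)],[np.sin(yaw),np.cos(yaw)]])
print('corners',[onz(t,*p,.045)for p in[(306,161),(309,234)]])
for yy in(.12,0,-.12):
    print('lug',m[:2]+R@[-.044,yy],proj(t,[*(m[:2]+R@[-.044,yy]),.086]))
print('beaker',onz(t,285,249,0.04),'brush',onz(t,236,253,.01))
E
```

```text
noz [ 0.5376 -0.3084  0.197 ] [ 0.5378 -0.3086  0.197 ] [ 0.5377 -0.3085  0.1969]
green [ 0.3824 -0.3794  0.197 ]
[0.5822 0.139  0.072 ] [0.5917 0.145  0.072 ]
[0.5839 0.0217 0.072 ] [0.5979 0.0277 0.072 ]
[ 0.5864 -0.0999  0.072 ] [ 0.6008 -0.0899  0.072 ]
[0.5905 0.0239 0.072 ] 1.6030622239766261 0.23705704313727338
corners [array([ 0.7368, -0.1722,  0.045 ]), array([ 0.5007, -0.1689,  0.045 ])]
lug [0.5431 0.1426] (np.float64(204.30030364666362), np.float64(220.71677496866144))
lug [0.5465 0.0227] (np.float64(244.73857986466572), np.float64(218.3032813342813))
lug [ 0.5498 -0.0973] (np.float64(285.1045948295897), np.float64(215.89410049685068))
beaker [ 0.458  -0.0944  0.04  ] brush [0.4551 0.0566 0.01  ]
```

Nozzle candidates: (a) aluminium can in a dark holder, cap at top-image pixel (364,208); (b) green can, cap at (397,265). I choose (a): the close crop shows a white cap, bare metal can, dark holder and a straw towards the covers. Both views agree on (0.538, -0.309, 0.197).

Emit:
{"fn": "step_arm", "kwargs": {
  "targets": [
    [-1,0,0,-0.02,-7.2],
    [-1,0,0,-0.02,-7.2],
    [-1,0,0,-0.02,-7.2],
    [-1,-0.005,-0.04,0,0],
    [-1,-0.005,-0.04,0,0],
    [-1,-0.005,-0.04,0,0],
    [-1,-0.005,-0.04,0,0],
    [-1,-0.005,-0.04,0,0]
  ],
  "squeeze": 8
}}

```text
t: 0.95
tcp_pos: [0.2483, 0.3838, 0.2931]
eef_rot: [0.028, -3.141, 0.001]
ft_force: [0.7, -0.1, 0.8]
width: 0.0312
```

Emit:
{"fn": "step_arm", "kwargs": {
  "targets": [
    [-1,-0.01,-0.04,0,0],
    [-1,-0.01,-0.04,0,0],
    [-1,-0.01,-0.04,0,0],
    [-1,-0.015,-0.04,0,0],
    [-1,-0.015,-0.04,0,0],
    [-1,-0.015,-0.04,0,0],
    [-1,-0.015,-0.04,0,0],
    [-1,-0.015,-0.04,0,0]
  ]
}}

```text
t: 1.75
tcp_pos: [0.3591, 0.0656, 0.2936]
eef_rot: [-0.027, 3.141, 0.0]
ft_force: [0.8, -0.0, 0.5]
width: 0.0006
```

Emit:
{"fn": "step_arm", "kwargs": {
  "targets": [
    [-1,-0.017,-0.038,0,0],
    [-1,-0.017,-0.038,0,0],
    [-1,-0.017,-0.038,0,0],
    [-1,-0.017,-0.038,0,0],
    [-1,-0.017,-0.038,0,0],
    [-1,-0.017,-0.038,0,0],
    [-1,-0.017,-0.038,0,0],
    [-1,-0.017,-0.038,0,0]
  ]
}}

```text
t: 2.55
tcp_pos: [0.5005, -0.236, 0.2931]
eef_rot: [0.026, -3.141, -0.001]
ft_force: [1.0, 0.4, 0.7]
width: 0.0003
```

Emit:
{"fn": "step_arm", "kwargs": {
  "targets": [
    [-1,-0.017,-0.038,0,0],
    [-1,-0.017,-0.038,0,0],
    [-1,0,0,0,0],
    [-1,0,0,0,0]
  ]
}}

```text
t: 2.95
tcp_pos: [0.5351, -0.3101, 0.2921]
eef_rot: [0.025, -3.139, -0.003]
ft_force: [0.4, -0.4, 0.0]
width: 0.0007
```

```bash
python3 - <<'E'
from h import *
np.set_printoptions(precision=4,suppress=True)
s=r.observe();print(s['tcp_pos'],s['eef_rot'],s['ft_force'],s['joint_pos'])
c=snap('wrist','w1.png');print(c['pose'],proj(c,[.5377,-.3085,.197]))
E
```

```text
[ 0.5351 -0.3101  0.2921] [ 0.0249 -3.1395 -0.003 ] [ 0.4303 -0.4042  0.0366] [-0.6528  0.1758  1.4688  0.0003  1.4998 -2.2395]
[[-0.0158 -0.9596 -0.281   0.4583]
 [ 0.9999 -0.0145 -0.0066 -0.3118]
 [ 0.0022 -0.281   0.9597  0.4414]
 [ 0.      0.      0.      1.    ]] (np.float64(277.83716805083145), np.float64(216.6699570360132))
```

View pics/w1.png

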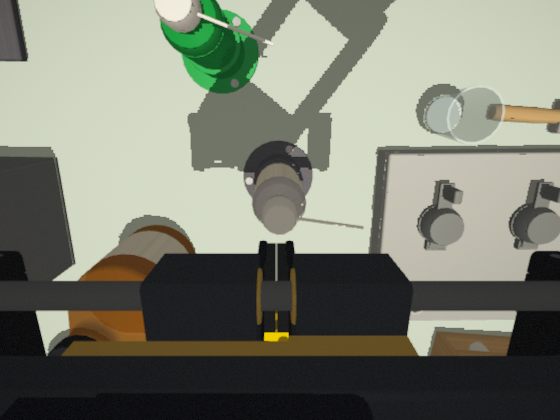

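Emit:
{"fn": "step_arm", "kwargs": {
  "targets": [
    [-1,-0.002,0.002,0.02,0],
    [-1,0,0,0.025,0],
    [-1,0,0,0.02,0],
    [-1,0,0,0.01,0],
    [-1,0,0,0.004,0],
    [-1,0,0,0,0]
  ]
}}

```text
t: 3.6
tcp_pos: [0.5375, -0.3072, 0.215]
eef_rot: [-0.028, 3.141, -0.0]
ft_force: [-0.2, 0.4, 0.9]
width: 0.0006
```

Emit:
{"fn": "step_arm", "kwargs": {
  "targets": [
    [-1,0,0,0.002,0],
    [-1,0,0,0.002,0],
    [-1,0,0,0.002,0],
    [-1,0,0,0,0]
  ]
}}

```text
t: 4.0
tcp_pos: [0.5374, -0.3078, 0.2085]
eef_rot: [-0.027, 3.141, 0.0]
ft_force: [0.6, 0.6, 0.8]
width: 0.0006
```

Emit:
{"fn": "step_arm", "kwargs": {
  "targets": [
    [-1,0,0,0.002,0],
    [-1,0,0,0.002,0],
    [-1,0,0,0,0]
  ]
}}

```text
t: 4.3
tcp_pos: [0.5376, -0.3078, 0.2048]
eef_rot: [-0.027, 3.141, -0.001]
ft_force: [-0.4, 0.1, 3.4]
width: 0.0009
```

Emit:
{"fn": "step_arm", "kwargs": {
  "targets": [
    [-1,0,0,0.002,0],
    [-1,0,0,0,0]
  ]
}}

```text
t: 4.5
tcp_pos: [0.5376, -0.3078, 0.2028]
eef_rot: [-0.027, 3.141, -0.001]
ft_force: [-0.1, 1.0, 4.8]
width: 0.0005
```

Emit:
{"fn": "step_arm", "kwargs": {
  "targets": [
    [-1,0,0,0.002,0],
    [-1,0,0,0,0]
  ]
}}

```text
t: 4.7
tcp_pos: [0.5376, -0.3079, 0.2023]
eef_rot: [-0.027, 3.141, -0.001]
ft_force: [-3.1, 2.5, 11.6]
width: 0.0007
```

Emit:
{"fn": "step_arm", "kwargs": {
  "targets": [
    [-1,0,0,0.001,0],
    [-1,0,0,0,0]
  ]
}}

```text
t: 4.9
tcp_pos: [0.5376, -0.3079, 0.2022]
eef_rot: [-0.027, 3.14, -0.002]
ft_force: [-5.4, 3.1, 14.7]
width: 0.0007
```

Emit:
{"fn": "step_arm", "kwargs": {
  "targets": [
    [-1,0,0,-0.005,0],
    [-1,0,0,-0.015,0],
    [-1,0,0,-0.03,0],
    [-1,0,0,-0.04,0],
    [-1,0,0.03,0,0],
    [-1,0,0.04,0,0],
    [-1,0,0.04,0,0],
    [-1,0,0.04,0,0]
  ]
}}

```text
t: 5.7
tcp_pos: [0.5346, -0.1564, 0.2897]
eef_rot: [-0.026, 3.141, 0.0]
ft_force: [0.4, 0.0, 0.3]
width: 0.001
```

Emit:
{"fn": "step_arm", "kwargs": {
  "targets": [
    [-1,0,0.04,0,0],
    [-1,0,0.04,0,0],
    [-1,0,0.04,0,0],
    [-1,0,0.04,0,0],
    [-1,0,0.02,0,0],
    [-1,0,0,0,0],
    [-1,0,0,0,0]
  ]
}}

```text
t: 6.4
tcp_pos: [0.5318, 0.0224, 0.2897]
eef_rot: [-0.029, 3.141, -0.001]
ft_force: [-0.2, -0.5, 0.2]
width: 0.0006
```

```bash
python3 - <<'E'
from h import *
np.set_printoptions(precision=4,suppress=True)
s=r.observe();print(s['tcp_pos'],s['eef_rot'],s['ft_force'],s['joint_pos'])
c=snap('wrist','w2.png')
for x in ([.59,.023,.072],[.546,.0227,.086],[.543,.1426,.086],[.5498,-.0973,.086]):print(proj(c,x))
E
```

```text
[0.5318 0.0224 0.2897] [-0.029   3.1414 -0.0007] [-0.2286 -0.4951  0.2153] [-0.1059 -0.035   1.6953 -0.0005  1.4813 -1.6951]
(np.float64(275.745181378316), np.float64(228.65136406386662))
(np.float64(276.18080422361334), np.float64(196.37429625615627))
(np.float64(382.2736025036673), np.float64(195.69440402111533))
(np.float64(170.19305989289404), np.float64(197.73530458424023))
```

View pics/w2.png

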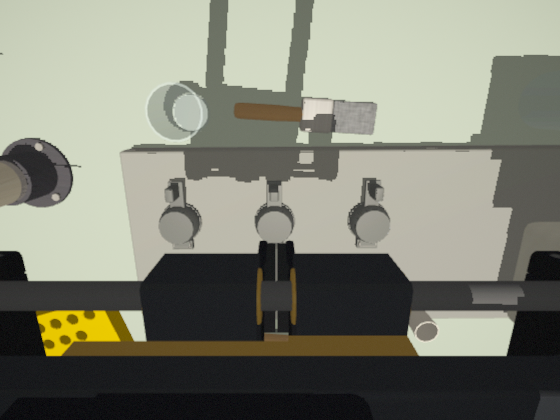

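```bash
python3 - <<'E'
import cv2
t=cv2.imread('pics/w2.png')
cv2.imwrite('pics/c4.png',cv2.resize(t[160:260,145:405],None,fx=3,fy=3,interpolation=2))
E
```

```text
(no output)
```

View pics/c4.png

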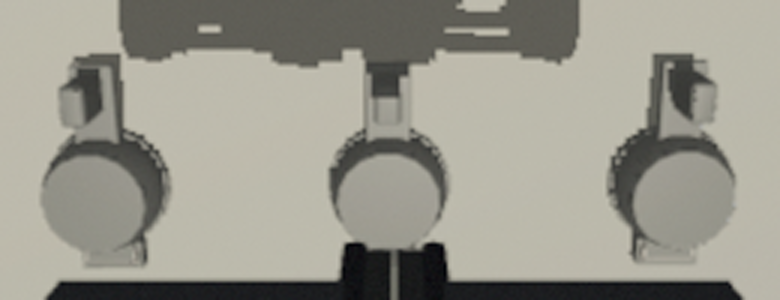

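```bash
python3 - <<'E'
from h import *
np.set_printoptions(precision=4,suppress=True)
c=np.load('pics/w2.png.npz')
for n,a,b in[('L',(373.3,226.7),(379.3,193.3)),('M',(274.3,226.7),(274,196.3)),('R',(176.3,227.7),(169.3,194))]:
    print(n,onz(c,*a,.072)[:2],onz(c,*b,.086)[:2])
E
```

```text
L [0.5853 0.1409] [0.5403 0.1389]
M [0.5875 0.0212] [0.546  0.0202]
R [ 0.591  -0.0974] [ 0.5455 -0.098 ]
```

Emit:
{"fn": "step_arm", "kwargs": {
  "targets": [
    [-1,-0.001,0.038,0,0],
    [-1,-0.002,0.038,0,0],
    [-1,-0.002,0.038,0.02,0],
    [-1,-0.002,0.036,0.04,0],
    [-1,-0.002,0,0.04,0],
    [-1,0,0,0.04,0],
    [-1,0,0,0.04,0],
    [-1,0,0,0,0]
  ]
}}

```text
t: 7.25
tcp_pos: [0.5336, 0.1677, 0.106]
eef_rot: [0.024, -3.129, 0.003]
ft_force: [0.2, -0.3, -0.4]
width: 0.0007
```

```bash
python3 - <<'E'
from h import *
c=snap('wrist','w3.png');s=r.observe();print(s['tcp_pos'],s['ft_force'])
c=snap('scene','s3.png')
E
```

```text
[0.53594166 0.16820969 0.10962076] [ 0.09256449 -0.37075117  1.04973398]
```

View pics/w3.png

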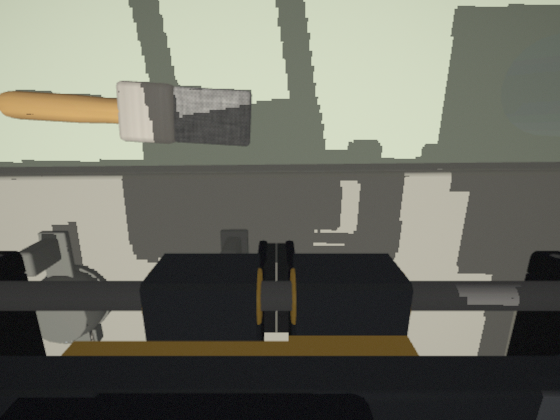

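Emit:
{"fn": "step_arm", "kwargs": {
  "targets": [
    [-1,0,0,0.015,0],
    [-1,0,0,0.015,0],
    [-1,0,0,0,0]
  ]
}}

```text
t: 7.65
tcp_pos: [0.537, 0.1694, 0.0808]
eef_rot: [0.027, -3.139, 0.001]
ft_force: [-0.7, 0.6, -1.1]
width: 0.0002
```

Emit:
{"fn": "step_arm", "kwargs": {
  "targets": [
    [-1,0,-0.003,0,0],
    [-1,0,-0.003,0,0],
    [-1,0,0,0,0]
  ]
}}

```text
t: 7.95
tcp_pos: [0.5387, 0.1635, 0.0831]
eef_rot: [-0.027, 3.14, -0.0]
ft_force: [-0.8, 0.9, -0.8]
width: 0.0006
```

Emit:
{"fn": "step_arm", "kwargs": {
  "targets": [
    [-1,0,-0.002,0,0],
    [-1,0,-0.002,0,0],
    [-1,0,0,0,0]
  ]
}}

```text
t: 8.25
tcp_pos: [0.5384, 0.1596, 0.0826]
eef_rot: [-0.027, 3.141, -0.0]
ft_force: [0.2, -0.4, 0.3]
width: 0.0003
```

Emit:
{"fn": "step_arm", "kwargs": {
  "targets": [
    [-1,0,-0.002,0.004,0],
    [-1,0,-0.002,0,0],
    [-1,0,0,0,0]
  ]
}}

```text
t: 8.55
tcp_pos: [0.5381, 0.1555, 0.078]
eef_rot: [0.027, -3.141, 0.0]
ft_force: [0.4, -0.9, 0.4]
width: 0.0007
```

Emit:
{"fn": "step_arm", "kwargs": {
  "targets": [
    [-1,0,-0.002,0,0],
    [-1,0,-0.002,0,0],
    [-1,0,0,0,0]
  ]
}}

```text
t: 8.85
tcp_pos: [0.5383, 0.153, 0.0785]
eef_rot: [-0.027, 3.141, 0.004]
ft_force: [-0.7, 5.8, -0.4]
width: 0.0006
```

Emit:
{"fn": "step_arm", "kwargs": {
  "targets": [
    [-1,0,-0.002,0,0],
    [-1,0,-0.001,0,0],
    [-1,0,0,0,0]
  ]
}}

```text
t: 9.15
tcp_pos: [0.5384, 0.1523, 0.0787]
eef_rot: [-0.027, 3.141, 0.01]
ft_force: [-0.3, 14.4, -2.4]
width: 0.0006
```

Emit:
{"fn": "step_arm", "kwargs": {
  "targets": [
    [-1,0,0.007,0,0],
    [-1,0,0.007,0,0],
    [-1,0,0,-0.02,0],
    [-1,0,0,-0.03,0],
    [-1,-0.001,-0.038,0,0],
    [-1,-0.001,-0.038,0,0],
    [-1,0,-0.038,0,0],
    [-1,0,0,0,0]
  ]
}}

```text
t: 9.95
tcp_pos: [0.5425, 0.0449, 0.1287]
eef_rot: [-0.021, 3.141, -0.003]
ft_force: [-0.2, 1.6, 0.6]
width: 0.0002
```

```bash
python3 - <<'E'
from h import *
c=snap('wrist','w4.png');s=r.observe();print(s['tcp_pos'],s['ft_force'])
c=snap('top','t4.png')
E
```

```text
[0.542381   0.04683668 0.1285787 ] [ 0.56566418 -0.21814237 -0.50181127]
```

View pics/w4.png

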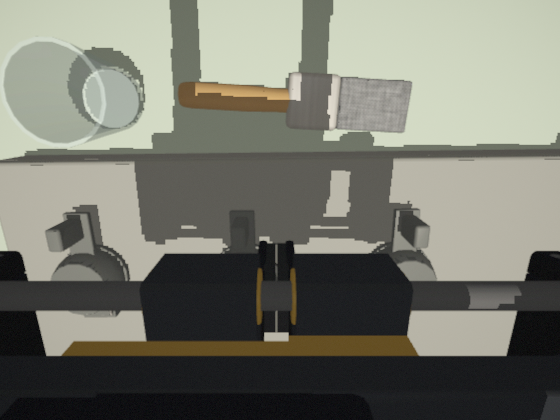

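Emit:
{"fn": "step_arm", "kwargs": {
  "targets": [
    [-1,0.001,0,0.02,0],
    [-1,0.001,0,0.02,0],
    [-1,0,0,0.01,0],
    [-1,0,0,0,0],
    [-1,0,-0.003,0,0],
    [-1,0,-0.003,0,0],
    [-1,0,0,0,0]
  ]
}}

```text
t: 10.75
tcp_pos: [0.5412, 0.0425, 0.0795]
eef_rot: [-0.027, 3.14, -0.0]
ft_force: [0.7, 0.4, -0.8]
width: 0.0004
```

Emit:
{"fn": "step_arm", "kwargs": {
  "targets": [
    [-1,0,-0.002,0,0],
    [-1,0,-0.002,0,0],
    [-1,0,0,0,0]
  ]
}}

```text
t: 11.05
tcp_pos: [0.5405, 0.0385, 0.0786]
eef_rot: [-0.026, 3.141, -0.0]
ft_force: [0.2, -1.1, 0.2]
width: 0.0005
```

Emit:
{"fn": "step_arm", "kwargs": {
  "targets": [
    [-1,0,-0.002,0,0],
    [-1,0,-0.002,0,0],
    [-1,0,0,0,0]
  ]
}}

```text
t: 11.35
tcp_pos: [0.5404, 0.0346, 0.0784]
eef_rot: [0.027, -3.141, 0.0]
ft_force: [0.4, 0.4, -1.4]
width: 0.0005
```

Emit:
{"fn": "step_arm", "kwargs": {
  "targets": [
    [-1,0,-0.002,0,0],
    [-1,0,-0.002,0,0],
    [-1,0,0,0,0]
  ]
}}

```text
t: 11.65
tcp_pos: [0.5402, 0.0327, 0.0783]
eef_rot: [0.027, -3.141, -0.006]
ft_force: [1.0, 8.2, 1.9]
width: 0.0004
```

Emit:
{"fn": "step_arm", "kwargs": {
  "targets": [
    [-1,0,-0.002,0,0],
    [-1,0,0,0,0]
  ]
}}

```text
t: 11.85
tcp_pos: [0.5402, 0.032, 0.0783]
eef_rot: [0.027, -3.141, -0.009]
ft_force: [0.4, 14.0, 1.0]
width: 0.0006
```

Emit:
{"fn": "step_arm", "kwargs": {
  "targets": [
    [-1,0,0.007,0,0],
    [-1,0,0.007,0,0],
    [-1,0,0,-0.02,0],
    [-1,0,0,-0.03,0],
    [-1,-0.001,-0.038,0,0],
    [-1,-0.001,-0.038,0,0],
    [-1,0,-0.038,0,0],
    [-1,0,0,0,0]
  ]
}}

```text
t: 12.65
tcp_pos: [0.5446, -0.0753, 0.1288]
eef_rot: [-0.021, 3.141, -0.004]
ft_force: [-0.3, 0.4, 0.1]
width: 0.0007
```

Emit:
{"fn": "step_arm", "kwargs": {
  "targets": [
    [-1,0.001,0,0.02,0],
    [-1,0,0,0.02,0],
    [-1,0,0,0.01,0],
    [-1,0,0,0,0],
    [-1,0,-0.003,0,0],
    [-1,0,-0.003,0,0],
    [-1,0,0,0,0]
  ]
}}

```text
t: 13.35
tcp_pos: [0.5443, -0.0777, 0.0796]
eef_rot: [-0.027, 3.139, -0.001]
ft_force: [-0.6, -0.3, 0.1]
width: 0.0003
```

Emit:
{"fn": "step_arm", "kwargs": {
  "targets": [
    [-1,0,-0.002,0,0],
    [-1,0,-0.002,0,0],
    [-1,0,-0.002,0,0],
    [-1,0,0,0,0]
  ]
}}

```text
t: 13.75
tcp_pos: [0.5435, -0.0835, 0.0785]
eef_rot: [-0.027, 3.141, -0.0]
ft_force: [0.5, 0.0, -0.7]
width: 0.0007
```

Emit:
{"fn": "step_arm", "kwargs": {
  "targets": [
    [-1,0,-0.002,0,0],
    [-1,0,-0.002,0,0],
    [-1,0,0,0,0]
  ]
}}

```text
t: 14.05
tcp_pos: [0.5434, -0.0872, 0.0783]
eef_rot: [0.027, -3.141, -0.0]
ft_force: [-0.4, 1.4, -0.1]
width: 0.0002
```

Emit:
{"fn": "step_arm", "kwargs": {
  "targets": [
    [-1,0,-0.003,0,0],
    [-1,0,-0.003,0,0],
    [-1,0,0,0,0]
  ]
}}

```text
t: 14.35
tcp_pos: [0.5435, -0.0935, 0.0783]
eef_rot: [0.027, -3.141, 0.0]
ft_force: [-0.2, 0.1, -0.7]
width: 0.0002
```

Emit:
{"fn": "step_arm", "kwargs": {
  "targets": [
    [-1,0,-0.003,0,0],
    [-1,0,-0.003,0,0],
    [-1,0,-0.001,0,0],
    [-1,0,0,0,0]
  ]
}}

```text
t: 14.75
tcp_pos: [0.5439, -0.1005, 0.0785]
eef_rot: [-0.027, 3.141, -0.0]
ft_force: [-0.3, 1.0, -0.8]
width: 0.0006
```

Emit:
{"fn": "step_arm", "kwargs": {
  "targets": [
    [-1,0,0.007,0,0],
    [-1,0,0.008,0,0],
    [-1,0,0,-0.02,0],
    [-1,0,0,-0.03,0],
    [-1,0.003,0.01,-0.035,0],
    [-1,0.003,0.01,-0.02,0],
    [-1,0,0,0,0],
    [-1,0,0,0,0]
  ]
}}

```text
t: 15.55
tcp_pos: [0.5372, -0.0647, 0.1833]
eef_rot: [-0.029, 3.141, -0.001]
ft_force: [0.1, -0.0, -0.7]
width: 0.0
```

```bash
python3 - <<'E'
from h import *
s=r.observe();print(s['tcp_pos'],s['ft_force'],s['eef_rot'])
c=snap('wrist','w5.png')
i=c['img'][:,:,::-1]
u,v=map(int,proj(c,[.57,-.105,.08]));print(u,v)
u0,v0=max(u-65,0),v-50
print(u0,v0);cv2.imwrite('pics/c5.png',cv2.resize(i[v0:v0+100,u0:u0+130],None,fx=6,fy=6,interpolation=2))
E
```

```text
[ 0.53716273 -0.06474948  0.18334605] [ 0.07968968 -0.02132259 -0.66512286] [-2.85999141e-02  3.14082497e+00 -6.06022757e-04]
228 246
163 196
```

View pics/w5.png

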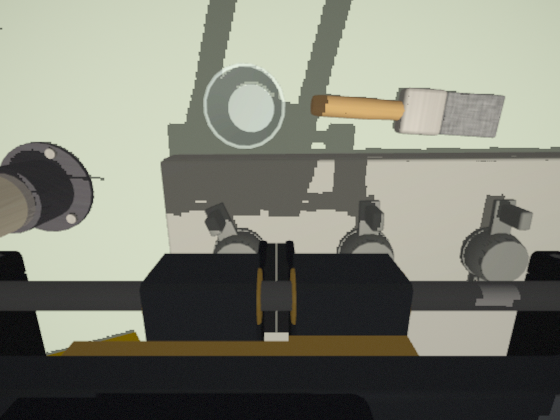

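View pics/c5.png

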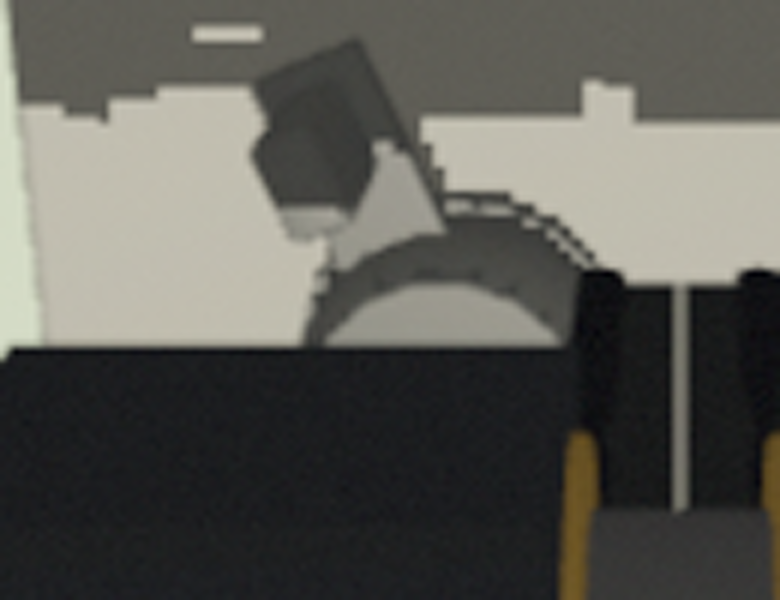

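Emit:
{"fn": "step_arm", "kwargs": {
  "targets": [
    [-1,-0.025,-0.025,0,0],
    [-1,-0.025,-0.025,0,0],
    [-1,0,0,0,0],
    [-1,0,0,0,0]
  ]
}}

```text
t: 16.0
tcp_pos: [0.5869, -0.1146, 0.1809]
eef_rot: [0.025, -3.137, -0.002]
ft_force: [0.4, 1.2, 0.2]
width: 0.0007
```

```bash
python3 - <<'E'
from h import *
s=r.observe();print(s['tcp_pos'],s['ft_force'],s['eef_rot'])
c=snap('wrist','w6.png')
i=c['img'][:,:,::-1]
u,v=map(int,proj(c,[.57,-.105,.08]));
u0,v0=max(u-65,0),v-60
print(u0,v0);cv2.imwrite('pics/c6.png',cv2.resize(i[v0:v0+100,u0:u0+130],None,fx=6,fy=6,interpolation=2))
E
```

```text
[ 0.58692667 -0.11462442  0.1809014 ] [0.41474557 1.21604504 0.21577944] [ 2.49147358e-02 -3.13746553e+00 -2.28622481e-03]
223 131
```

View pics/c6.png

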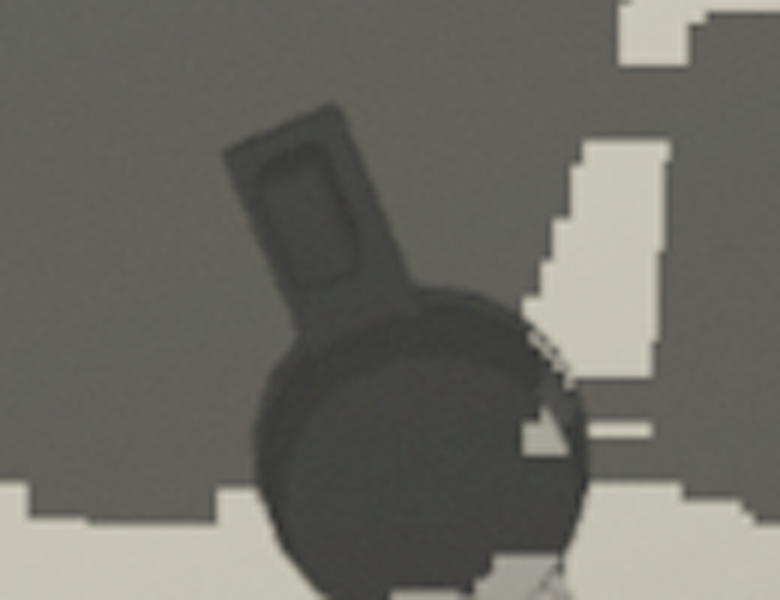

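```bash
python3 - <<'E'
from h import *
np.set_printoptions(precision=4,suppress=True)
c=np.load('pics/w6.png.npz')
img=c['img'][:,:,::-1]; g=cv2.cvtColor(np.ascontiguousarray(img),6)
P=lambda x,y,z:onz(c,x/6+223-.4,y/6+131-.4,z)[:2]
a,b,d,e=P(225,152,.06),P(300,325,.06),P(340,103,.06),P(415,285,.06)
print('width',np.linalg.norm(np.cross(b-a,d-a)/np.linalg.norm(b-a)))
for p,q in((a,b),(d,e)):
    v=q-p;print('dir deg',np.degrees(np.arctan2(v[1],v[0])))
v=(b-a)/np.linalg.norm(b-a)+(e-d)/np.linalg.norm(e-d);v/=np.linalg.norm(v)
m=(a+d)/2;print('tongue end mid',m,'dir',v)
# lug top
for n,p in(('tl',(258,185)),('tr',(330,145)),('bl',(290,285)),('br',(358,270)),('ctr',(307,220))):print(n,P(*p,.086),P(*p,.06))
print('tongue end corners',a,d, 'left cap edge',P(285,450,.072),'top',P(430,352,.072))
print(c['pose'])
# gray profile enhanced
z=np.clip((g.astype(float)-50)*5,0,255).astype(np.uint8)
cv2.imwrite('pics/c6b.png',cv2.resize(z[131:231,223:353],None,fx=6,fy=6,interpolation=2))
E
```

```text
width 0.017360180437538078
dir deg 23.771801228812528
dir deg 23.676719496123148
tongue end mid [ 0.5411 -0.1205] dir [0.9155 0.4023]
tl [ 0.5454 -0.1231] [ 0.5491 -0.1239]
tr [ 0.5402 -0.1141] [ 0.5434 -0.1139]
bl [ 0.5582 -0.1189] [ 0.5633 -0.1192]
br [ 0.5561 -0.1102] [ 0.561  -0.1096]
ctr [ 0.5498 -0.1169] [ 0.554  -0.1169]
tongue end corners [ 0.5446 -0.1285] [ 0.5376 -0.1126] left cap edge [ 0.5842 -0.1195] top [ 0.5699 -0.0998]
[[-0.0158 -0.9601 -0.2791  0.5104]
 [ 0.9999 -0.0146 -0.0062 -0.1163]
 [ 0.0019 -0.2791  0.9603  0.3304]
 [ 0.      0.      0.      1.    ]]<stdin>:7: DeprecationWarning: Arrays of 2-dimensional vectors are deprecated. Use arrays of 3-dimensional vectors instead. (deprecated in NumPy 2.0)
```

View pics/c6b.png

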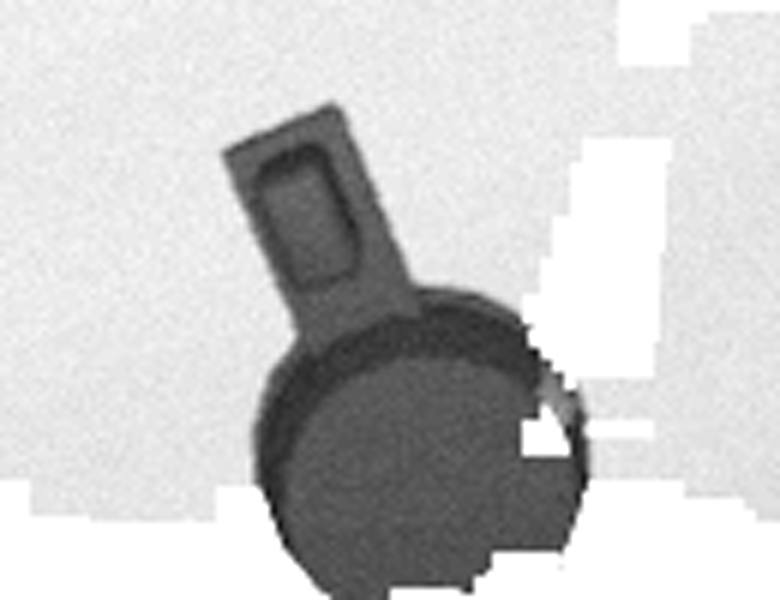

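```bash
python3 - <<'E'
from h import *
np.set_printoptions(precision=4,suppress=True)
c=np.load('pics/w1.png.npz');t=np.load('pics/top0.png.npz')
print(tri(ray(c,363,227),ray(t,337.5,207)),onz(c,363,227,.185),onz(t,337.5,207,.185))
E
```

```text
[ 0.5466 -0.2374  0.1898] [ 0.5497 -0.2362  0.185 ] [ 0.5465 -0.2379  0.185 ]
```

Emit:
{"fn": "step_arm", "kwargs": {
  "targets": [
    [0,0,0,0,-7.6],
    [0,0,0,0,-7.6],
    [0,0,0,0,-7.5],
    [0,0,0,0,0]
  ]
}}

```text
t: 16.45
tcp_pos: [0.587, -0.1135, 0.1828]
eef_rot: [0.647, -3.073, -0.001]
ft_force: [0.4, -0.0, -0.4]
width: 0.0245
```

Emit:
{"fn": "step_arm", "kwargs": {
  "targets": [
    [0,0.018,0.006,0.015,0],
    [0,0.017,0.006,0.02,0],
    [0,0,0,0.02,0],
    [0,0,0,0.01,0],
    [0,0,0,0,0],
    [0,0,0,0,0]
  ]
}}

```text
t: 17.05
tcp_pos: [0.5516, -0.1174, 0.119]
eef_rot: [-0.643, 3.074, -0.0]
ft_force: [0.0, -0.2, -0.2]
width: 0.0433
```

```bash
python3 - <<'E'
from h import *
s=r.observe();print(s['tcp_pos'],s['ft_force'],s['eef_rot'],s['width'])
c=snap('wrist','w7.png')
i=np.ascontiguousarray(c['img'][:,:,::-1])
print(proj(c,[.55,-.117,.086]),proj(c,s['tcp_pos']+[0,0,-.011]))
i=np.clip(i.astype(float)*2,0,255).astype(np.uint8)
cv2.imwrite('pics/c7.png',cv2.resize(i[190:290,210:340],None,fx=6,fy=6,interpolation=2))
E
```

```text
[ 0.55158311 -0.1173601   0.11898439] [ 0.02941025 -0.19640933 -0.24486986] [-6.43230112e-01  3.07446032e+00 -4.51468238e-04] 0.04329454186934575
(np.float64(278.0624277628175), np.float64(242.13310522180902)) (np.float64(276.5290262997803), np.float64(259.9940285236282))
```

View pics/w7.png

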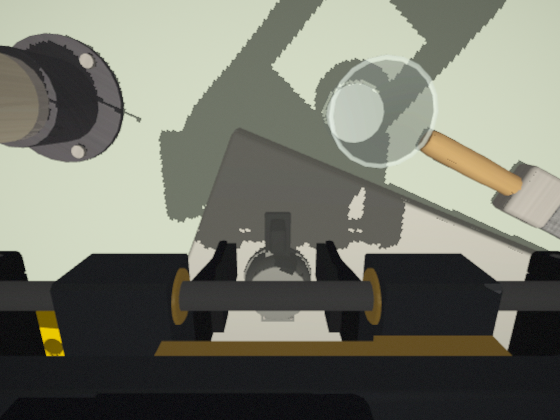

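View pics/c7.png

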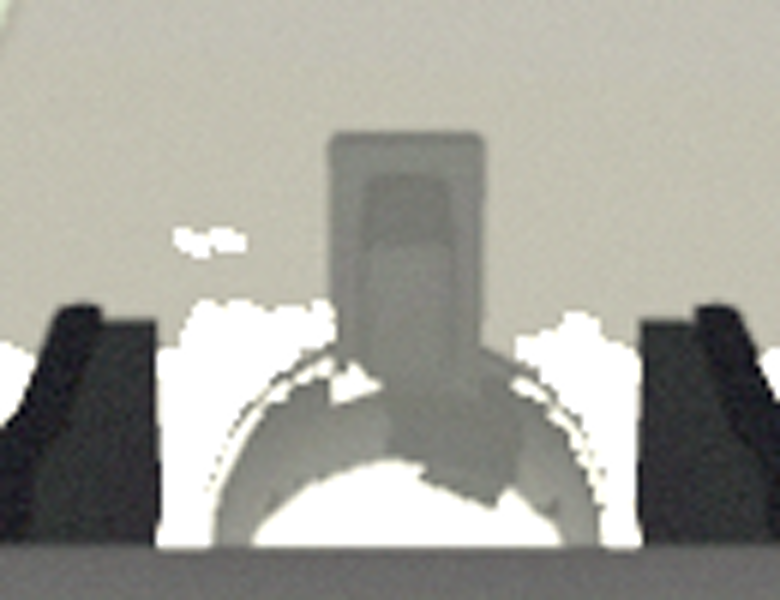

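Emit:
{"fn": "step_arm", "kwargs": {
  "targets": [
    [0,0.001,0.001,0.01,0],
    [0,0,0,0.012,0],
    [0,0,0,0.01,0],
    [0,0,0,0.008,0],
    [-0.4,0,0,0,0],
    [-0.4,0,0,0,0],
    [-0.4,0,0,0,0]
  ]
}}

```text
t: 17.8
tcp_pos: [0.5502, -0.1171, 0.0788]
eef_rot: [-0.644, 3.074, -0.001]
ft_force: [-0.1, 1.0, -0.0]
width: 0.0293
```

```bash
python3 - <<'E'
from h import *
s=r.observe();print(s['tcp_pos'],s['ft_force'],s['eef_rot'],s['width'])
c=snap('wrist','w8.png')
i=np.ascontiguousarray(c['img'][:,:,::-1])
i=np.clip(i.astype(float)*2,0,255).astype(np.uint8)
cv2.imwrite('pics/c8.png',cv2.resize(i[190:290,210:340],None,fx=6,fy=6,interpolation=2))
E
```

```text
[ 0.55021737 -0.11712297  0.07883195] [-0.14075939  0.95374079 -0.00795547] [-6.44489854e-01  3.07407926e+00 -7.34142799e-04] 0.02929248076309606
```

View pics/c8.png

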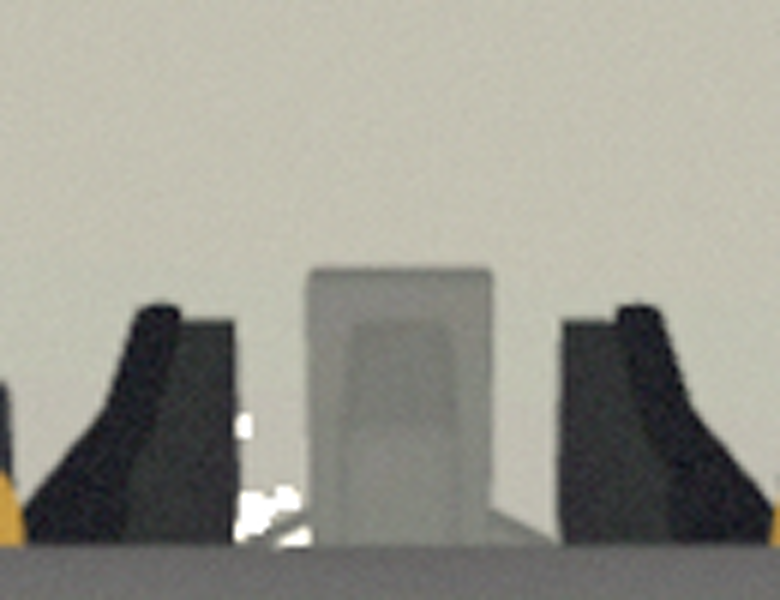

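Emit:
{"fn": "step_arm", "kwargs": {
  "targets": [
    [-0.4,0,0,0.002,0],
    [-0.7,0,0,0,0],
    [-0.75,0,0,0,0],
    [-1,0,0,0,0],
    [-1,0,0,0,0],
    [-1,0,0,0,0]
  ],
  "squeeze": 8
}}

```text
t: 18.45
tcp_pos: [0.5499, -0.117, 0.0765]
eef_rot: [-0.645, 3.075, -0.0]
ft_force: [-0.4, -0.7, -0.1]
width: 0.0099
```

```bash
python3 - <<'E'
from h import *
s=r.observe();print(s['tcp_pos'],s['ft_force'],s['eef_rot'],s['width'])
c=snap('wrist','w9.png')
i=np.ascontiguousarray(c['img'][:,:,::-1])
i=np.clip(i.astype(float)*2,0,255).astype(np.uint8)
cv2.imwrite('pics/c9.png',cv2.resize(i[190:290,210:340],None,fx=6,fy=6,interpolation=2))
# lift arc
import numpy as np
R=np.hypot(.074,.022);p0=np.arctan2(.022,.074)
for d in range(0,76,5):
    a=p0+np.radians(d);print(d,'tool x %.1f mm up %.1f mm'%(-(.074-R*np.cos(a))*1e3,(R*np.sin(a)-.022)*1e3))
E
```

```text
[ 0.54986653 -0.11697547  0.07647392] [-0.35781632 -0.6924483  -0.09541896] [-6.44690367e-01  3.07460415e+00 -2.15138825e-04] 0.009909172034700877
0 tool x -0.0 mm up 0.0 mm
5 tool x -2.2 mm up 6.4 mm
10 tool x -4.9 mm up 12.5 mm
15 tool x -8.2 mm up 18.4 mm
20 tool x -12.0 mm up 24.0 mm
25 tool x -16.2 mm up 29.2 mm
30 tool x -20.9 mm up 34.1 mm
35 tool x -26.0 mm up 38.5 mm
40 tool x -31.5 mm up 42.4 mm
45 tool x -37.2 mm up 45.9 mm
50 tool x -43.3 mm up 48.8 mm
55 tool x -49.6 mm up 51.2 mm
60 tool x -56.1 mm up 53.1 mm
65 tool x -62.7 mm up 54.4 mm
70 tool x -69.4 mm up 55.1 mm
75 tool x -76.1 mm up 55.2 mm
```

View pics/c9.png

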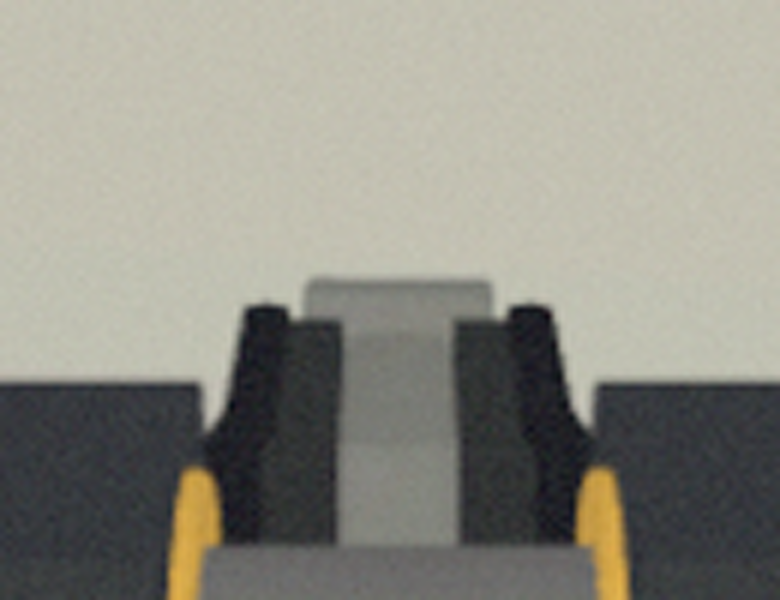

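Emit:
{"fn": "step_arm", "kwargs": {
  "targets": [
    [-1,-0.001,0,-0.003,0],
    [-1,-0.001,0,-0.0035,0],
    [-1,0,0,0,0]
  ],
  "squeeze": 10
}}

```text
t: 18.8
tcp_pos: [0.552, -0.116, 0.0834]
eef_rot: [-0.645, 3.074, -0.0]
ft_force: [1.3, -0.6, -2.0]
width: 0.0101
```

Emit:
{"fn": "step_arm", "kwargs": {
  "targets": [
    [-1,-0.003,0,-0.006,0],
    [-1,-0.003,0,-0.006,0],
    [-1,0,0,0,0]
  ]
}}

```text
t: 19.1
tcp_pos: [0.5579, -0.1135, 0.0961]
eef_rot: [-0.645, 3.074, -0.0]
ft_force: [1.4, 0.4, -0.9]
width: 0.0099
```

Emit:
{"fn": "step_arm", "kwargs": {
  "targets": [
    [-1,-0.004,0,-0.0055,0],
    [-1,-0.004,0,-0.005,0],
    [-1,-0.005,0,-0.005,0],
    [-1,0,0,0,0]
  ]
}}

```text
t: 19.5
tcp_pos: [0.5698, -0.1082, 0.1114]
eef_rot: [-0.645, 3.074, -0.0]
ft_force: [-1.0, -0.3, 1.6]
width: 0.0099
```

Emit:
{"fn": "step_arm", "kwargs": {
  "targets": [
    [-1,-0.005,0,-0.0045,0],
    [-1,-0.0055,0,-0.004,0],
    [-1,-0.0055,0,-0.0035,0],
    [-1,0,0,0,0]
  ]
}}

```text
t: 19.9
tcp_pos: [0.5847, -0.1017, 0.123]
eef_rot: [-0.645, 3.073, -0.0]
ft_force: [-0.8, -1.7, 0.8]
width: 0.0101
```

```bash
python3 - <<'E'
from h import *
s=r.observe();print(s['tcp_pos'],s['ft_force'],s['eef_rot'],s['width'])
c=snap('scene','s10.png')
i=np.ascontiguousarray(c['img'][:,:,::-1])
cv2.imwrite('pics/c10.png',cv2.resize(i[130:290,180:380],None,fx=3.5,fy=3.5,interpolation=2))
snap('wrist','w10.png')
E
```

```text
[ 0.58466061 -0.10168184  0.12295145] [-0.83543037 -1.68395932  0.75078945] [-6.45096382e-01  3.07346596e+00 -1.96651695e-04] 0.01009284018526509
```

View pics/c10.png

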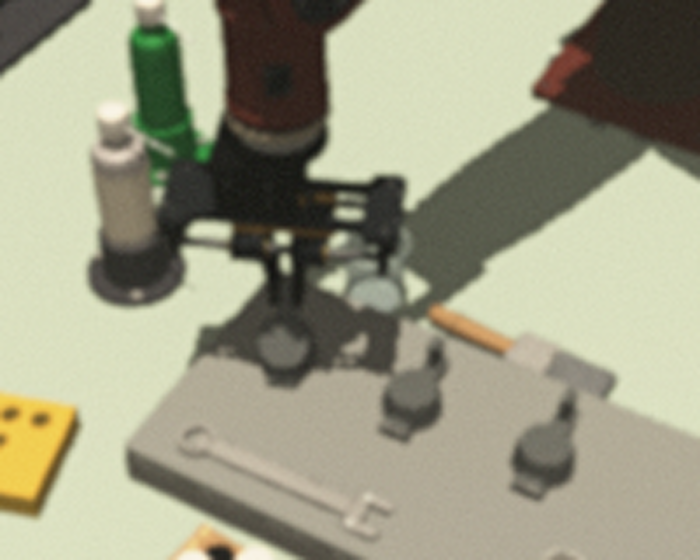

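View pics/w10.png

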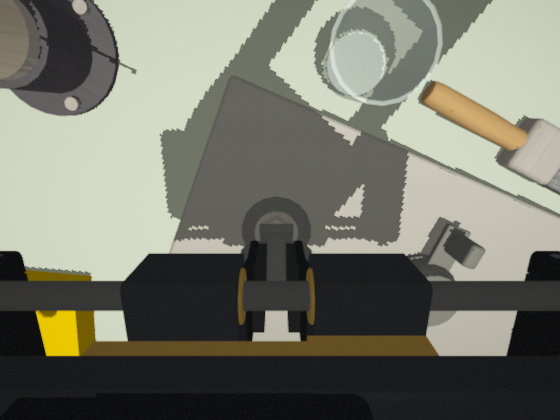

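Emit:
{"fn": "step_arm", "kwargs": {
  "targets": [
    [-1,-0.006,0,-0.003,0],
    [-1,-0.006,0,-0.0025,0],
    [-1,-0.0065,0,-0.002,0],
    [-1,0,0,0,0]
  ]
}}

```text
t: 20.4
tcp_pos: [0.6015, -0.0943, 0.1301]
eef_rot: [-0.645, 3.074, -0.0]
ft_force: [0.8, -1.1, -0.5]
width: 0.0097
```

Emit:
{"fn": "step_arm", "kwargs": {
  "targets": [
    [-1,-0.0065,0,-0.001,0],
    [-1,-0.0065,0,-0.0005,0],
    [-1,-0.0065,0,0,0],
    [-1,0,0,0,0],
    [-1,0,0,0,0]
  ]
}}

```text
t: 20.9
tcp_pos: [0.6194, -0.0865, 0.1319]
eef_rot: [-0.645, 3.073, -0.0]
ft_force: [1.0, -0.4, 2.3]
width: 0.0098
```

```bash
python3 - <<'E'
from h import *
s=r.observe();print(s['tcp_pos'],s['ft_force'],s['eef_rot'],s['width'])
c=snap('scene','s11.png')
i=np.ascontiguousarray(c['img'][:,:,::-1])
cv2.imwrite('pics/c11.png',cv2.resize(i[130:290,180:380],None,fx=3.5,fy=3.5,interpolation=2))
snap('wrist','w11.png')
t=snap('top','t11.png')
s=r.observe();print(s['tcp_pos'],s['ft_force'],s['width'])
E
```

```text
[ 0.61939147 -0.08651261  0.13193495] [ 0.95756867 -0.38524088  2.2612049 ] [-6.44849965e-01  3.07282093e+00 -3.27126747e-04] 0.009775503305007871
[ 0.61899889 -0.08671458  0.13189318] [-0.20766124  0.36604672  3.27095208] 0.009999053237738989
```

View pics/c11.png

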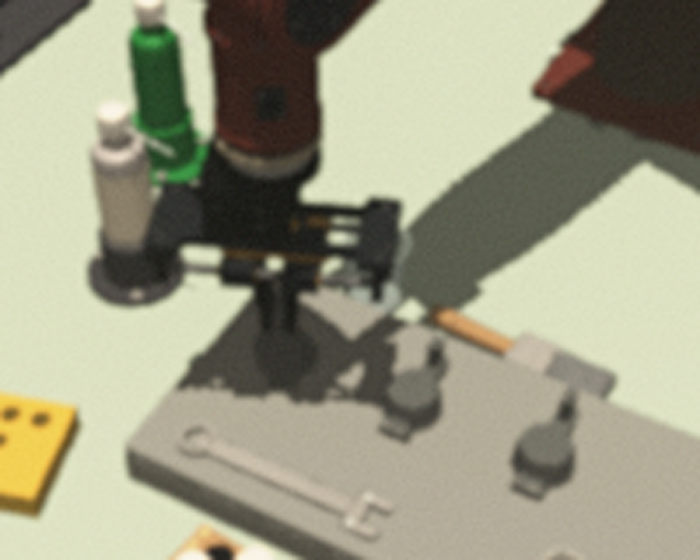

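View pics/w11.png

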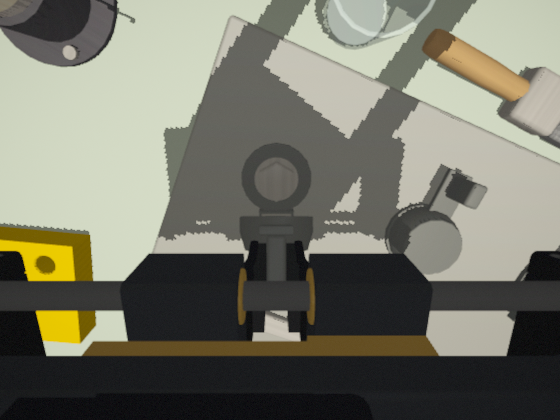

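View pics/t11.png

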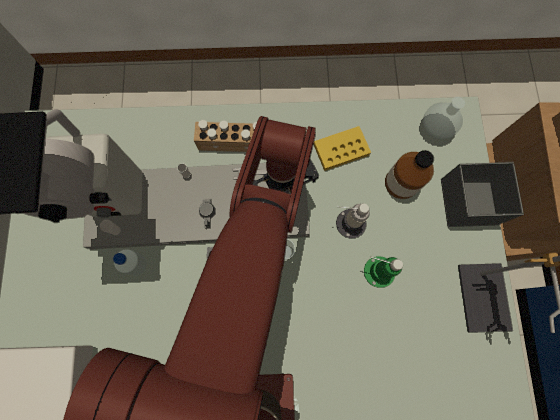

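```bash
python3 - <<'E'
from h import *
s=r.observe();print(s['t'],s['ft_force'],s['width'])
print(r.finish_job())
E
```

```text
21.05 [-0.20766124  0.36604672  3.27095208] 0.009999053237738989
the job is handed in; nothing more can be done
None
```

I handed the job in at 21 s with the right cover's cap held open about 75°. The right bolt is the loose one.

- **Air duster:** I pressed the white nozzle cap on the aluminium can down to its hard stop, with about 15 N at the end, and let it up. I left the green look-alike alone.
- **Taps:** I tapped left, then middle, then right. The left and middle lugs gave only about 1–2 mm under 14 N, so those bolts are tight. The right lug swung at about 1–2 N and stayed about 0.39 rad (22°) askew.
- **Lug grip:** I turned the gripper to match the swung lug and centred it to within about 0.3 mm before closing. The forces stayed under 1 N, so the lug was not straightened. The opening on the lug read 9.9 mm.
- **Lift:** I followed the hinge arc with a 10 N grip. The tool moved 76 mm along and 55 mm up, which gives the 75°. I worked the angle out from the tool's movement and did not measure it separately.

In the last pictures the right cup is open with the lug still between the pads, and the left and middle caps are shut and straight. The bystanders I could see are in place; in the top view the arm hides part of the spanner, the brush and the beaker. The last force reading was about 3 N and the width 10 mm.

One disagreement: my first estimates of the bolt positions differed by about 1 cm between the scene and top cameras. The wrist camera and the contact forces settled it.

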